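# Clamp a sauce bottle in the bench clamp with the ball knob

## Robot

A 7-joint arm with a two-finger parallel gripper is mounted at the origin on the work surface. World frame = base frame: x ahead of the robot, y to its left, z up, the work surface at z = 0. Lengths are in m, angles in rad, forces in N, time in s.
With the tool pointing down it reaches from about 0.425 to 0.825 m from the base axis. Payload 3.6 kg.
Tool frame: the origin (TCP) lies where the fingers leave the gripper's body, on its centre line; the fingertips stand 73 mm ahead of it and the grasp point (between the pads) lies 54 mm ahead of it; z points along the fingers, y is the line along which they close (so a half turn about z gives the same grasp; the last joint's range is limited). The gripper opens to 85 mm and grips with 20 to 120 N. Pads are 22 mm wide; open, the fingers measure 114 mm over their backs; the gripper's body (76 mm by 85 mm) begins 54 mm behind the grasp point. The pads swing forward as they close: fully open they stand 13 mm farther back than shut.
Start: joints at [-1.169, 0.615, -0.013, 1.423, 0.008, 1.103, -0.04], TCP at [0.27, 0.591, 0.304] pointing down, gripper open.
Joint ranges: [-3.12, 3.12], [-0.3, 2.06], [-1.34, 1.32], [0.26, 2.42], [-1.36, 4.5], [0.01, 1.98], [-2.84, 2.84]. Speed limits (rad/s): [2.79, 2.79, 3.14, 3.14, 3.14, 3.14, 3.14].

## Interface

Orientations are given as a unit quaternion [x, y, z, w].
In Python, from station import arm, snapshot, camera_info, ticket gives the robot as it stands. Calls block until the motion is done:
- arm.movep(position, orientation): joint-space move of the TCP to a pose.
- arm.line_to(position, velocity=0.15, ori=None): straight line of the TCP; ori=None keeps the orientation; velocity is the mean speed in m/s.
- arm.move_j(angles): joint-space move.
- arm.move_gripper(opening, effort=None): opening from 0.0 (shut) to 1.0 (fully open); effort is the grip in N (None keeps the last); returns when the fingers have stopped.
- arm.pause(seconds).
- arm.ik(position, orientation): joint angles nearest the present ones, or None.
- snapshot(name): name is "scene" or "top" or "wrist"; returns the picture (384x512x3 uint8, blue, green, red); there is no depth.
- camera_info(name): a dict with "fx", "fy", "cx", "cy" (pixels), "R" (3x3) and "t" (3): a world point X has camera coordinates R X + t; the wrist camera has in their place "T_tool_cam" (4x4, takes a point from camera to tool coordinates, whose origin is the TCP and whose axes are the flange's). Camera axes: x right, y down, z forward; pixel columns grow to the right and rows downward; lengths in m; the calibration is good to about 2 mm. A picture is of the moment at which its call begins: read the wrist's pose just before it. camera_info takes no time and is no camera call.
A pose or a line that the arm cannot do raises arm.MotionError and nothing moves.
- ticket.finish_job(): hands the job in; it is judged then, once.
Readings, each from a call of its own:
- arm.read_time(): time.
- arm.read_joint_positions(): joint angles.
- arm.read_dq(): joint speeds.
- arm.read_effort(): joint torques, N m.
- arm.read_tool_pos(): TCP position.
- arm.read_eef_rot(): TCP orientation.
- arm.read_ft_force(): force on the tool from outside, world axes, zero at the start.
- arm.read_wrist_torque(): the same for the moment, N m.
- arm.read_opening(): opening from 0.0 (shut) to 1.0 (fully open).
- arm.read_finger_force(): force on a finger pad.
Only numpy, scipy, OpenCV 4.12 (cv2) and the standard library are available. Lean on these libraries where they do the work, as an engineer would, in place of code of your own. Each camera call takes 0.05 s, during which the arm holds its last target. There are 200 camera calls.

## Task

Stand the sauce bottle with the green cap in the open bottle clamp, between the V-block and the rubber jaw, and let go of it. Then turn the clamp's smooth ball knob clockwise until the jaw holds the bottle firmly in the V: feel the knob grow stiffer, then stop, before the glass is forced and could crack. Leave the other things on the counter where they are.

Things in the scene. Friction and masses are not known exactly. Their poses are not given: they have to be found in the camera images.
- green_mid (a point): Centre of the loose orange sauce bottle with the GREEN cap, 65 mm above its underside. Glass, about 220 g, round and upright: 44 mm diameter up to 84 mm high, then shoulder and 24 mm neck, cap 28 mm diameter, 130 mm tall over all. Its z axis points up along the bottle. Stands on the counter (z = 0) among two look-alikes.
- bottle_green: The same bottle with the green cap; origin at the centre of its underside, z up along the bottle.
- vblock: Fixed aluminium V-block of the bottle clamp, 38 mm tall. Origin: point on the base plate's top (12 mm above the counter) where the bottle's axis stands once seated in the V. x axis: level, from the V towards jaw and knob (the V opens this way); z up. The V's two flat faces touch the bottle 45 degrees either side of -x.
- nest (a point): Point in the free space on the base plate, 7.5 mm along the V-block's +x from its origin: stand the bottle here. The rubber jaw pad (36 mm wide, as tall as the V-block) starts with its face 37 to 49 mm along +x from the V-block's origin, so the bottle has 15 to 27 mm of play along x; nothing stands beside it across y.
- knob_ball (a point): Centre of the clamp's smooth black ball knob, 42 mm diameter, on an upright 12 mm stem: 118 mm along the V-block's x axis, 92 mm above the counter and 42 mm above the green housing (64 x 68 mm) under it. Slippery (friction 0.3 to 0.5): it slips unless gripped across its widest part, level with its centre, with about 25 to 40 N.
- clamp: The clamp's base plate, 216 x 100 mm; origin on the counter under the V-block's origin, same axes. Knob clockwise from above closes the jaw, 8 mm per rad: 1.8 to 3.4 rad to bring the bottle firmly into the V, in grasps of 1.5 rad or less. The jaw stays where it is left.
- knob_stem (a point): Stem foot, 42 mm below the ball. Free drag 0.18 N m, plus 0.008 N m per newton of clamping, which climbs from 0 to 25 N in about 0.35 rad. When the hand stops, the drag relaxes or reverses, so go in equal small turns and judge by the rise over readings taken while the jaw ran free: stop at 0.12 N m of rise (15 N). Below 8 N the bottle is loose, over 25 N it may crack.
- blue_mid (a point): Centre of the look-alike bottle with the BLUE cap, same shape and size; leave it.
- white_mid (a point): Centre of the look-alike bottle with the WHITE cap, same shape and size; leave it.
- jar: Amber jar with yellow lid, 60 mm diameter, 85 mm tall; origin at its underside; leave it.
- cup: Open orange plastic cup, 72 mm across, 85 mm tall; origin at its underside; leave it.
- spanner: Steel spanner, 160 mm, lying on the counter; leave it.
Mind the look-alikes: they are no part of the job. There is more than one size of the clamp; the one meant has the size given above.

How it is judged:
By the outcome, as a careful person would: the job done as asked, in the order asked, and still so for the second after the job is handed in, with the robot touching nothing.
It also fails if it takes over 72 s, if anything falls off the work surface, if the arm or the gripper's body presses on something with over 40 N, if the wrist force passes 120 N, or if a joint passes its speed limit or range.

## Working session

There is one attempt and no reset: what is moved stays moved. The work goes in short steps, each a Python script; the robot and the scene stay as the last script left them, time stands still between calls to the robot, and variables do not carry over. Pictures are saved under pics/ and viewed, at most 10 in all, crops included, and the job is handed in when it is done.

```bash
ls; mkdir -p pics; python3 - <<'E'
from station import arm,snapshot,camera_info
import cv2,numpy as np
for n in("scene","top"):
    cv2.imwrite(f"pics/{n}0.png",snapshot(n))
    c=camera_info(n);R=np.array(c["R"]);print(n,c["fx"],c["cx"],c["cy"],-R.T@np.array(c["t"]),R.round(3).tolist())
print(camera_info("wrist"),arm.read_eef_rot(),arm.read_time(),arm.read_tool_pos())
E
```

```text
pics
scene 360.8909913435218 255.2542927666695 192.1892096649861 [0.81668967 0.51763424 0.77405393] [[-0.887, 0.461, 0.003], [0.356, 0.689, -0.631], [-0.293, -0.559, -0.776]]
top 393.00511257591546 257.35770923208935 190.6174313904487 [0.38885754 0.00925518 1.05297866] [[-0.02, -1.0, -0.018], [-0.989, 0.022, -0.149], [0.15, 0.015, -0.989]]
{'fx': 307.5671086282492, 'fy': 307.5671086282492, 'cx': 255.106458081573, 'cy': 192.16843278041267, 'T_tool_cam': array([[ 7.61904668e-04, -9.47373820e-01, -3.20128511e-01,
         8.25556639e-02],
       [ 9.99999707e-01,  6.97164732e-04,  3.16837847e-04,
         1.87785626e-04],
       [-7.69815737e-05, -3.20128659e-01,  9.47374074e-01,
        -7.05604003e-02],
       [ 0.00000000e+00,  0.00000000e+00,  0.00000000e+00,
         1.00000000e+00]])} [ 2.12729928e-01  9.77110355e-01 -1.12981711e-03 -2.35401609e-04] 0.1 [0.27002278 0.59069169 0.30285026]
```

View pics/scene0.png

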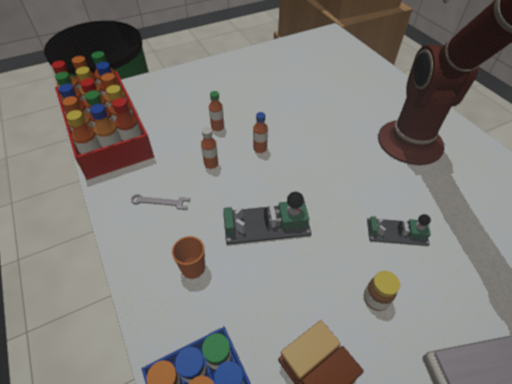

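View pics/top0.png

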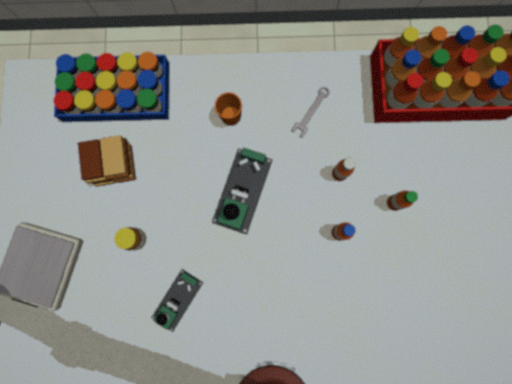

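The scene shows the green-capped bottle at scene (215,97) and top (411,196). The full-size clamp is at top (243,190), with its knob at (231,211) and its V end near (252,156). The small clamp at (177,300) is the decoy. Next I'll measure from the top view.

```bash
cat > h.py <<'E'
from station import arm,snapshot,camera_info,ticket
import cv2,numpy as np
from scipy.spatial.transform import Rotation as Ro
def cam(n):
    c=camera_info(n)
    if n=="wrist":
        Rt=Ro.from_quat(arm.read_eef_rot()).as_matrix();p=np.array(arm.read_tool_pos());T=np.array(c["T_tool_cam"])
        return c,Rt@T[:3,:3],p+Rt@T[:3,3]
    R=np.array(c["R"]);return c,R.T,-R.T@np.array(c["t"])
def cast(C,px,z):
    c,R,o=C;px=np.atleast_2d(np.array(px,float))
    d=np.c_[(px[:,0]-c["cx"])/c["fx"],(px[:,1]-c["cy"])/c["fy"],np.ones(len(px))]@R.T
    return o+d*((z-o[2])/d[:,2:])
def proj(C,X):
    c,R,o=C;q=(np.atleast_2d(X)-o)@R
    return np.c_[q[:,0]/q[:,2]*c["fx"]+c["cx"],q[:,1]/q[:,2]*c["fy"]+c["cy"]]
def blobs(m,amin=20):
    n,l,s,ce=cv2.connectedComponentsWithStats(m.astype(np.uint8))
    return [(ce[i],s[i],l==i) for i in range(1,n) if s[i,4]>=amin]
def quat(yaw):  # tool down, tool x axis at yaw in world
    return (Ro.from_euler('z',yaw)*Ro.from_euler('x',np.pi)).as_quat()
def yawof():
    x=Ro.from_quat(arm.read_eef_rot()).as_matrix()[:,0];return np.arctan2(x[1],x[0])
E
python3 - <<'E'
from h import *
im=cv2.imread("pics/top0.png");C=cam("top")
hsv=cv2.cvtColor(im,cv2.COLOR_BGR2HSV);H,S,V=cv2.split(hsv)
g=(H>45)&(H<85)&(S>100)&(V>50);b=(H>100)&(H<130)&(S>120)
for nm,m,z in(("g",g,.125),("b",b,.125)):
    for ce,s,_ in blobs(m,15):
        if ce[1]>125: print(nm,ce.round(1),s[4],cast(C,ce,z)[0].round(4),cast(C,ce,.05)[0,:2].round(4))
d=((V<110))
for ce,s,l in blobs(cv2.morphologyEx((d).astype(np.uint8),cv2.MORPH_CLOSE,np.ones((5,5))),60):
    if 130<ce[1]<340:
        cn=cv2.findContours(l.astype(np.uint8),0,1)[0][0];r=cv2.minAreaRect(cn);bx=cv2.boxPoints(r)
        print("dark",ce.round(1),s[4],r);
        if s[4]>1000: print(cast(C,bx,.012).round(4))
k=V<30
for ce,s,l in blobs(k,40):
    if 130<ce[1]<340: print("blk",ce.round(1),s,cast(C,ce,.092)[0].round(4))
E
```

```text
g [253.1 155.4] 160 [0.6157 0.0322 0.125 ] [0.634 0.034]
g [410.7 196.4] 93 [ 0.5072 -0.339   0.125 ] [ 0.5168 -0.3672]
g [233.9 214.4] 387 [0.4734 0.0802 0.125 ] [0.4802 0.086 ]
g [188.9 278.5] 88 [0.3268 0.1863 0.125 ] [0.3218 0.2006]
g [167.5 315. ] 153 [0.2459 0.2347 0.125 ] [0.2344 0.2529]
b [348.4 229.8] 97 [ 0.4316 -0.188   0.125 ] [ 0.4351 -0.2039]
dark [103.5 163. ] 1459 ((106.5989990234375, 160.99009704589844), (44.4781608581543, 53.53300094604492), 84.2894058227539)
[[0.6941 0.5172 0.012 ]
 [0.7056 0.37   0.012 ]
 [0.5815 0.3545 0.012 ]
 [0.5701 0.4991 0.012 ]]
dark [242.  190.4] 2825 ((241.9133758544922, 189.90118408203125), (36.73915100097656, 80.9760971069336), 19.025606155395508)
[[ 0.4643  0.1489  0.012 ]
 [ 0.6716  0.0763  0.012 ]
 [ 0.6358 -0.0175  0.012 ]
 [ 0.4308  0.0572  0.012 ]]
dark [339.7 171.6] 234 ((339.9512634277344, 171.93902587890625), (15.773550987243652, 18.428504943847656), 51.34019470214844)
dark [397.9 200.8] 329 ((398.2931213378906, 200.98272705078125), (15.784104347229004, 24.697481155395508), 68.19859313964844)
dark [339.2 231.8] 215 ((340.57550048828125, 231.26414489746094), (15.109660148620605, 19.917278289794922), 74.05460357666016)
dark [138.1 239.1] 209 ((137.25, 239.24998474121094), (15.556349754333496, 21.920310974121094), 8.130102157592773)
dark [ 66.1 275. ] 610 ((66.6958999633789, 273.032470703125), (9.32458782196045, 73.05147552490234), 19.722278594970703)
dark [176.6 300.2] 1476 ((176.37045288085938, 300.3245849609375), (25.507953643798828, 59.59953689575195), 31.75948143005371)
[[0.2195 0.3076 0.012 ]
 [0.3457 0.228  0.012 ]
 [0.3104 0.1712 0.012 ]
 [0.1856 0.2513 0.012 ]]
dark [ 12.7 295.9] 168 ((17.399999618530273, 297.7000427246094), (43.37971878051758, 8.944271087646484), 26.56505012512207)
blk [230.6 211.3] [223 204  16  15 176] [0.4843 0.0908 0.092 ]
blk [161.1 318.8] [157 314   9  11  73] [0.2324 0.258  0.092 ]
```

```bash
python3 - <<'E'
from h import *
print("yaw0",yawof())
for n,p in(("bot",[.507,-.339,.30]),("nest",[.588,.054,.25]),("knob",[.484,.091,.146])):
    for a in range(-180,180,30):
        q=arm.ik(p,quat(np.radians(a)));print(n,a,None if q is None else np.round([q[0],q[4],q[5],q[6]],2))
E
```

```text
yaw0 2.7128564057714892
bot -180 [ 0.28 -0.28  1.06  2.38]
bot -150 [ 0.38 -0.18  1.04  2.81]
bot -120 [-0.03 -0.75  1.26 -2.44]
bot -90 [-0.03 -0.75  1.26 -1.91]
bot -60 [-0.03 -0.75  1.26 -1.39]
bot -30 [-0.03 -0.75  1.26 -0.87]
bot 0 [-0.03 -0.75  1.26 -0.34]
bot 30 [-0.06 -0.82  1.32  0.24]
bot 60 [-0.01 -0.71  1.24  0.67]
bot 90 [ 0.06 -0.58  1.16  1.08]
bot 120 [ 0.17 -0.42  1.09  1.46]
bot 150 [ 0.25 -0.32  1.07  1.9 ]
nest -180 [-0.11  0.02  0.89  1.42]
nest -150 [-0.01  0.13  0.9   1.85]
nest -120 [0.07 0.22 0.92 2.28]
nest -90 [0.16 0.33 0.94 2.71]
nest -60 [-0.73 -0.82  1.17 -1.99]
nest -30 [-0.73 -0.82  1.17 -1.46]
nest 0 [-0.54 -0.49  0.97 -1.24]
nest 30 [-0.49 -0.42  0.95 -0.78]
nest 60 [-0.42 -0.34  0.93 -0.34]
nest 90 [-0.35 -0.25  0.91  0.11]
nest 120 [-0.28 -0.17  0.9   0.55]
nest 150 [-0.2  -0.08  0.89  0.99]
knob -180 [-0.18  0.09  0.5   1.25]
knob -150 [-0.1   0.24  0.51  1.63]
knob -120 [-0.01  0.39  0.54  2.  ]
knob -90 [0.07 0.51 0.58 2.4 ]
knob -60 [0.16 0.65 0.63 2.79]
knob -30 [-0.88 -1.09  0.95 -1.23]
knob 0 [-0.57 -0.59  0.58 -1.21]
knob 30 [-0.52 -0.52  0.55 -0.76]
knob 60 [-0.46 -0.4   0.53 -0.35]
knob 90 [-0.39 -0.28  0.51  0.05]
knob 120 [-0.32 -0.16  0.5   0.45]
knob 150 [-0.25 -0.04  0.5   0.85]
```

```bash
python3 - <<'E'
from h import *
p=[.507,-.339,.32]
arm.movep(p,quat(np.pi/2))
C=cam("wrist");im=snapshot("wrist");cv2.imwrite("pics/w1.png",im)
H,S,V=cv2.split(cv2.cvtColor(im,cv2.COLOR_BGR2HSV))
for ce,s,_ in blobs((H>45)&(H<85)&(S>100)&(V>50),60): print(ce,s,cast(C,ce,.12)[0],cast(C,ce,.13)[0])
print(proj(C,[.507,-.339,.13]),arm.read_time(),arm.read_ft_force())
E
```

```text
[254.48489209 187.82158273] [240 174  30  29 695] [ 0.5071621  -0.34247405  0.12      ] [ 0.50717297 -0.33926032  0.13      ]
[[254.29088618 187.54229764]] 3.5 [0.49934467 0.68006937 0.10898919]
```

View pics/w1.png

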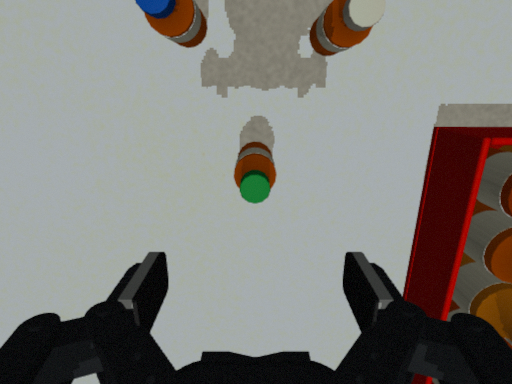

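The wrist view shows the green cap at (254,188), right under the tool, with free space around it. I'll grip the cap next.

```bash
python3 - <<'E'
from h import *
q=quat(np.pi/2)
arm.line_to([.507,-.340,.168],velocity=.12)
arm.move_gripper(0.0,effort=45)
print(arm.read_opening(),arm.read_finger_force(),arm.read_ft_force())
arm.line_to([.507,-.340,.335],velocity=.12)
print(arm.read_opening(),arm.read_ft_force())
arm.line_to([.588,.054,.335],velocity=.2,ori=quat(np.radians(160)))
C=cam("wrist");im=snapshot("wrist");cv2.imwrite("pics/w2.png",im)
n=snapshot("scene");cv2.imwrite("pics/s2.png",n)
H,S,V=cv2.split(cv2.cvtColor(im,cv2.COLOR_BGR2HSV))
for ce,s,_ in blobs((V<30),150): print(ce,s,cast(C,ce,.092)[0])
print(proj(C,[[.484,.091,.092],[.595,.051,.012]]),arm.read_time(),arm.read_tool_pos())
E
```

```text
0.3124432594596161 42.79194758244557 [ 0.05227083 -0.81244072  1.88101682]
0.3129931989688849 [ 0.09776859 -0.80706305 -1.92602101]
[254.99263722  56.23159304] [ 234   33   43   47 1494] [0.48376436 0.0906716  0.092     ]
[491.38043478 233.44202899] [481 223  31  29 276] [0.74755075 0.2778427  0.092     ]
[256.2006506  340.26295846] [   13   240   485   144 27974] [ 0.79930338 -0.02313561  0.092     ]
[491.51807229 271.12048193] [486 261  15  24 166] [0.79785301 0.27247376 0.092     ]
[[255.40835326  56.35768779]
 [255.79810049 160.71906848]] 9.2833 [0.58790432 0.05300959 0.33509301]
```

View pics/w2.png

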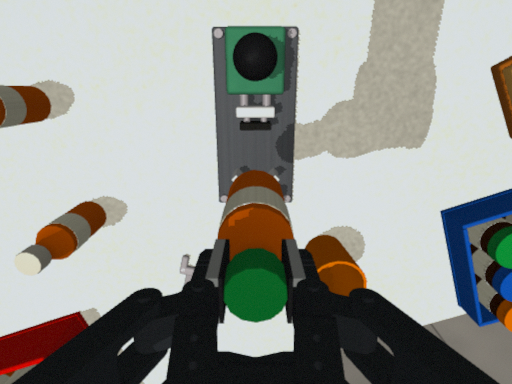

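View pics/s2.png

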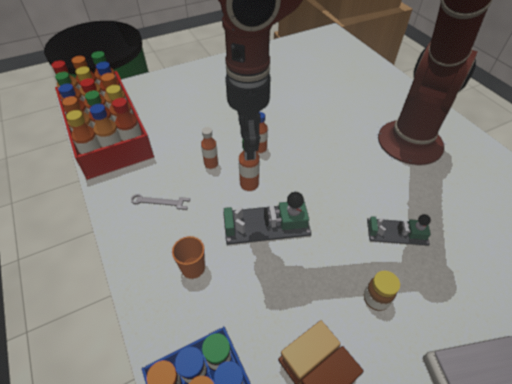

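The wrist view shows the knob at (255,56) and the jaw pad at (256,126). The plate axis is vertical in the image, and the bottle hangs straight. The scene view agrees, so I'll lower it onto the nest.

```bash
python3 - <<'E'
from h import *
C=cam("wrist")
a=cast(C,[[255.5,32],[255.9,196]],.012)[:,:2];d=a[0]-a[1];yaw=np.arctan2(d[1],d[0]);print(np.degrees(yaw))
k=np.array([.4838,.0907]);u=np.array([np.cos(yaw),np.sin(yaw)]);nest=k-u*(.118-.0075)
print("nest",nest,"jaw x",(cast(C,[256,131],.05)[0,:2]-k)@u+.118)
print(proj(C,[[.588,.053,.297],[.588,.053,.167]]))
q=quat(yaw)
arm.line_to([*nest,.30],velocity=.12,ori=q)
arm.line_to([*nest,.187],velocity=.1)
f0=arm.read_ft_force()[2];z=.187
while z>.174:
    z-=.0015;arm.line_to([*nest,z],velocity=.03);f=arm.read_ft_force()[2]-f0
    if f>2.5: break
print("z",z,f,arm.read_tool_pos(),arm.read_ft_force(),arm.read_wrist_torque(),arm.read_time())
cv2.imwrite("pics/w3.png",snapshot("wrist"))
E
```

```text
160.12440325637974
nest [0.58771785 0.05313232] jaw x 0.04343948165898963
[[254.55142652 295.560649  ]
 [254.87028625 194.43177212]]
z 0.1795 3.8699946050419096 [0.58807582 0.05306783 0.18024953] [-0.51333699  0.64139197  2.87376326] [0.03383128 0.23485845 0.00602563] 12.2583
```

View pics/w3.png

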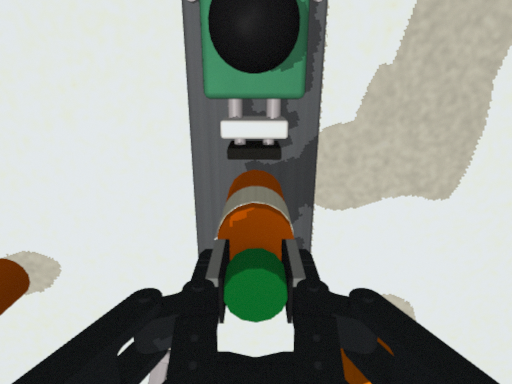

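The bottle stands on the plate at the expected height, between the V and the jaw pad at (254,150), with clearance. Releasing now, then checking.

```bash
python3 - <<'E'
from h import *
yaw=np.radians(160.1);k=np.array([.4838,.0907])
arm.move_gripper(0.75)
p=arm.read_tool_pos()
arm.line_to([p[0],p[1],.29],velocity=.15)
arm.line_to([*k,.25],velocity=.2,ori=quat(np.radians(140)))
C=cam("wrist");im=snapshot("wrist");cv2.imwrite("pics/w4.png",im)
t=snapshot("top");cv2.imwrite("pics/t4.png",t[120:260,180:320])
H,S,V=cv2.split(cv2.cvtColor(t,cv2.COLOR_BGR2HSV))
for ce,s,_ in blobs((H>45)&(H<85)&(S>100)&(V>50),15):
    if ce[1]>125: print(ce,s[4],cast(cam("top"),ce,.137)[0])
V=im.max(2)
for ce,s,_ in blobs(V<30,150): print(ce,s,cast(C,ce,.092)[0])
print(proj(C,[*k,.092]),arm.read_time(),arm.read_tool_pos(),arm.read_wrist_torque())
E
```

```text
[253.14465409 155.62264151] 159 [0.61216526 0.03171864 0.137     ]
[244.37113402 165.30927835] 97 [0.58902013 0.05304705 0.137     ]
[243.72727273 207.18181818] 44 [0.48882676 0.05603428 0.137     ]
[233.74193548 223.52688172] 93 [0.4510522  0.07987452 0.137     ]
[254.16387795 197.77214567] [ 229  172   51   52 2032] [0.48437099 0.09029845 0.092     ]
[277.6102719  241.12386707] [261 232  35  21 331] [0.52617432 0.08065681 0.092     ]
[255.78104508 341.15273224] [    0   245   512   139 29280] [ 5.95126378e-01 -5.44228123e-04  9.20000000e-02]
[[254.08910587 196.94294161]] 14.4833 [0.48534478 0.08999707 0.25049783] [ 0.01389998 -0.00797464  0.02874402]
```

View pics/w4.png

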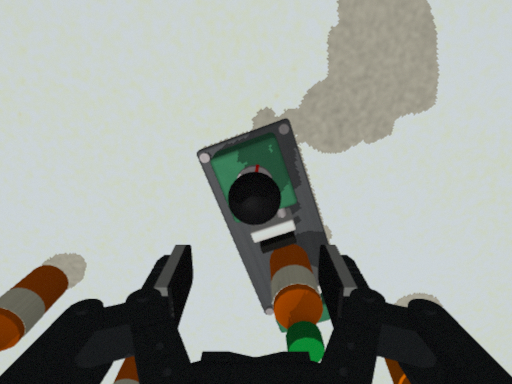

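The bottle stands upright and free, with its cap at the nest (.589,.053). The knob is at (254,198), matching the prediction. Next is the first knob grasp.

```bash
cat >> h.py <<'E'
K=np.array([.4841,.0905]);ZK=.143
def turn(d):
    q=np.array(arm.read_joint_positions());q[6]-=0
    turn.q=q if turn.q is None else turn.q
    turn.q[6]-=d;arm.move_j(turn.q.tolist());return arm.read_wrist_torque()[2]
turn.q=None
def grasp(yawdeg,zhi=.20):
    q=quat(np.radians(yawdeg))
    arm.movep([*K,zhi],q);arm.line_to([*K,ZK],velocity=.12);arm.move_gripper(0.0,effort=38)
    print("grip",arm.read_opening(),arm.read_finger_force(),arm.read_ft_force(),arm.read_wrist_torque()[2],arm.read_tool_pos())
    turn.q=np.array(arm.read_joint_positions())
def release():
    arm.move_gripper(0.75);arm.line_to([*K,.20],velocity=.15)
E
python3 - <<'E'
from h import *
grasp(170)
y=yawof();t=arm.read_time()
for i in range(14):
    print(round(turn(.1),3),end=' ')
print(np.degrees(yawof()-y),(arm.read_time()-t)/14,arm.read_finger_force(),arm.read_ft_force(),arm.read_time())
E
```

```text
grip 0.4711104359757623 37.99628734588623 [-2.00740797 -1.24658092  6.48926973] 0.10163134389072817 [0.48463755 0.08992188 0.14410263]
-0.172 -0.2 -0.241 -0.171 -0.178 -0.141 -0.147 -0.198 -0.151 -0.216 -0.123 -0.197 -0.161 -0.171 -80.03210363737843 0.2500000000000001 40.82338571548462 [-2.78688915 -3.41056256  5.35270439] 19.475
```

```bash
python3 - <<'E'
from h import *
release()
arm.movep([*K,.25],quat(np.radians(160.1)))
C=cam("wrist");im=snapshot("wrist");cv2.imwrite("pics/w5.png",im)
print(arm.read_time(),proj(C,[[*K,.092]]))
E
```

```text
21.275 [[255.30706908 199.79311123]]
```

View pics/w5.png

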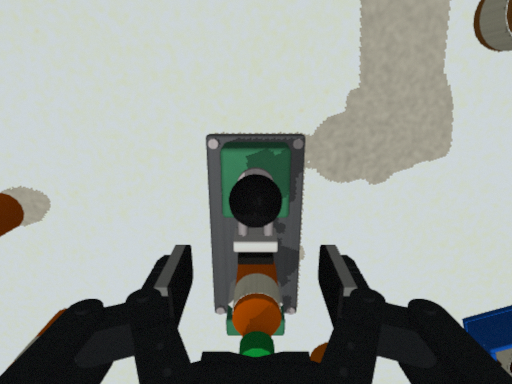

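The jaw bar at (256,246) has moved away from the housing, so the knob turns without slipping. Time for the second grasp, with the third left for fine turns.

```bash
python3 - <<'E'
from h import *
C=cam("wrist");u=np.array([np.cos(np.radians(160.1)),np.sin(np.radians(160.1))])
print("bar x",(cast(C,[256,250],.05)[0,:2]-K)@u+.118)
grasp(170)
L=[]
for i in range(8):
    L.append(abs(turn(.1)));print(round(L[-1],3),[round(arm.read_wrist_torque()[2],3) for _ in range(3)],end=' ')
    if i>1 and np.mean(L[-2:])>.28: break
release()
print(arm.read_time())
grasp(170);arm.pause(.1)
L=[]
for i in range(4):
    v=turn(.05);r=[arm.read_wrist_torque()[2] for _ in range(4)];L.append(np.mean(r));print(round(v,3),np.round(r,3))
print(arm.read_time(),arm.read_ft_force())
E
```

```text
bar x 0.05002793506989532
grip 0.4746102213413342 37.62148439884186 [-0.84677494 -0.14984893  4.99269664] 0.07352792425387003 [0.48463321 0.08988286 0.14433871]
0.196 [np.float64(-0.196), np.float64(-0.196), np.float64(-0.196)] 0.161 [np.float64(-0.161), np.float64(-0.161), np.float64(-0.161)] 0.166 [np.float64(-0.166), np.float64(-0.166), np.float64(-0.166)] 0.143 [np.float64(-0.143), np.float64(-0.143), np.float64(-0.143)] 0.112 [np.float64(-0.112), np.float64(-0.112), np.float64(-0.112)] 0.138 [np.float64(-0.138), np.float64(-0.138), np.float64(-0.138)] 0.149 [np.float64(-0.149), np.float64(-0.149), np.float64(-0.149)] 0.141 [np.float64(-0.141), np.float64(-0.141), np.float64(-0.141)] 25.4417
grip 0.46758601358971774 37.90433406829834 [-1.5382606  -1.40338642  6.36560052] -0.012484872861657247 [0.48449288 0.08996494 0.14412886]
-0.095 [-0.095 -0.095 -0.095 -0.095]
-0.187 [-0.187 -0.187 -0.187 -0.187]
-0.119 [-0.119 -0.119 -0.119 -0.119]
-0.139 [-0.139 -0.139 -0.139 -0.139]
28.1333 [0.10336001 0.51533379 1.14824743]
```

```bash
python3 - <<'E'
from h import *
turn.q=np.array(arm.read_joint_positions());turn.q[6]
q0=arm.read_joint_positions()[6]
print("pj",round(turn(.05),3));
for _ in range(3): arm.pause(.1);print(round(arm.read_wrist_torque()[2],3),end=' ')
p=np.array(arm.read_tool_pos());y=yawof()
for i in range(2):
    t=arm.read_time();y-=.05
    arm.line_to([p[0],p[1],p[2]+(.0004 if i%2==0 else 0)],velocity=.0008,ori=quat(y))
    print("line",round(arm.read_wrist_torque()[2],3),arm.read_time()-t,q0-arm.read_joint_positions()[6],arm.read_dq()[6])
t=arm.read_time()
for _ in range(4): print("s",round(turn(.0125) if 0 else turn(.02),3),end=' ') if 0 else None
print(arm.read_time(),arm.read_tool_pos())
E
```

```text
pj -0.16
-0.071 -0.069 -0.06 line -0.098 0.2917000000000023 0.0815879193187703 0.0006222722505041671
line -0.041 0.283299999999997 0.11491469112179942 -0.00022725736290484563
29.2583 [0.48451995 0.08981858 0.14424679]
```

```bash
cat >> h.py <<'E'
U=np.array([np.cos(np.radians(160.1)),np.sin(np.radians(160.1))]);VO=K-.118*U
def cap(n):
    im=snapshot(n).astype(np.float32);C=cam(n);g=proj(C,[*(VO+.006*U),.137])[0].round().astype(int)
    x0,y0=g-13;w=im[y0:y0+27,x0:x0+27];e=np.clip(w[...,1]-np.maximum(w[...,0],w[...,2])-25,0,40)
    m=max(blobs(e>0,5),key=lambda b:b[2].sum() if np.hypot(*(b[0]-13))<9 else 0)
    e=e*m[2];yy,xx=np.mgrid[:27,:27];c=[x0+(e*xx).sum()/e.sum(),y0+(e*yy).sum()/e.sum()]
    return ((cast(C,c,.137)[0,:2]-VO)@U)*1000,int(m[1][4])
def steps(n,d=.05,lim=.3,cams=("scene","top")):
    L=[]
    for i in range(n):
        v=turn(d);L.append(abs(v))
        print(i,"q7",round(arm.read_joint_positions()[6],3),"tz",round(v,3),*[(round(a,2),b) for a,b in map(cap,cams)])
        if np.mean(L[-2:])>lim: print("STOP");break
    return L
E
python3 - <<'E'
from h import *
t4=cv2.imread("pics/t4.png")
try: print(cap("scene"),cap("top"))
except Exception as e: print(e)
steps(6,lim=.27)
cv2.imwrite("pics/s6.png",snapshot("scene"))
print(arm.read_time())
E
```

```text
(np.float64(2.4932945113373997), 82) (np.float64(1.3553956480820322), 115)
0 q7 0.733 tz -0.179 (np.float64(2.04), 82) (np.float64(0.94), 114)
1 q7 0.683 tz -0.166 (np.float64(1.58), 83) (np.float64(-1.36), 189)
2 q7 0.633 tz -0.163 (np.float64(1.22), 80) (np.float64(-1.74), 182)
3 q7 0.583 tz -0.17 (np.float64(0.85), 81) (np.float64(-1.87), 186)
4 q7 0.533 tz -0.163 (np.float64(0.76), 81) (np.float64(-2.15), 187)
5 q7 0.483 tz -0.104 (np.float64(0.7), 81) (np.float64(-2.15), 190)
31.5083
```

Tracking the cap shows it stopped moving at about q7≈0.575, so the bottle is seated there. A few more small turns should bring the rise.

```bash
python3 - <<'E'
from h import *
turn.q=np.array(arm.read_joint_positions())
steps(2,lim=.3,cams=("scene",))
print(arm.read_time(),arm.read_finger_force(),arm.read_ft_force(),arm.read_wrist_torque())
E
```

```text
0 q7 0.434 tz -0.066 (np.float64(0.63), 82)
1 q7 0.384 tz -0.123 (np.float64(0.57), 82)
32.1083 40.64035713672638 [ 0.9338883  -1.02663675 -2.08433517] [-0.25759076  0.00110478 -0.1179358 ]
```

```bash
python3 - <<'E'
from h import *
turn.q=np.array(arm.read_joint_positions())
for d in (.01,.01,.01,.01): 
    print(round(turn(d),3),round(arm.read_joint_positions()[6],4),arm.read_time())
print(cap("scene"))
E
```

```text
0.218 0.3747 32.3583
0.184 0.364 32.6083
0.246 0.3538 32.8583
0.162 0.3437 33.1083
(np.float64(0.5899842777795121), 84)
```

With 0.01 rad turns the drag reads up to about +0.25 N m. The knob is about 0.23 rad past seating, which puts the clamping near 16 N. I'll let go, back off and check.

```bash
python3 - <<'E'
from h import *
p=arm.read_tool_pos()
arm.move_gripper(0.8);arm.line_to([p[0],p[1],.28],velocity=.15)
arm.line_to([.45,.16,.32],velocity=.2);arm.pause(.2)
print(cap("scene"),cap("top"),arm.read_ft_force(),arm.read_time())
s=snapshot("scene");t=snapshot("top")
cv2.imwrite("pics/f.png",np.hstack([cv2.resize(s[70:280,120:400],(400,300)),cv2.resize(t[100:310,180:460],(400,300))]))
E
```

```text
(np.float64(0.553499342288345), 80) (np.float64(-2.454984237167016), 194) [-0.43405309  0.40432818  0.13826091] 35.5
```

View pics/f.png

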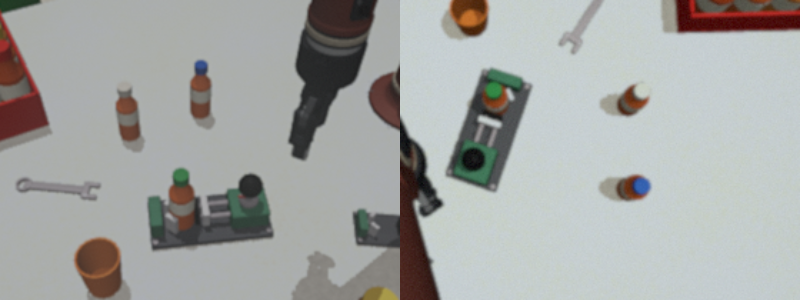

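The bottle stands upright in the V at (182,200) with the jaw against it. The other things haven't moved and the arm is clear, so I'm handing in.

```bash
python3 -c "
from station import ticket
print(ticket.finish_job())"
```

```text
the job is handed in; nothing more can be done
None
```

I stood the green-capped bottle in the clamp, closed the jaw on it and handed the job in at about 36 s; clamping is about 16 N by my estimate, from knob travel past seating rather than a clean 0.12 N m rise, because the torque readings reversed at each stop.

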